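Weigh a canister's inner lid

TASK

We want the weight of the orange inner lid by itself: wake and zero the scale by pressing the green, then the blue, then the yellow key, one at a time and each fully down. Then pick up the nested lids together by the orange knob, lower them onto the white canister on the scale until both are fully seated (do not drop them), let go of the knob, and lift the blue outer lid alone by its square collar, leaving the orange lid seated and the canister in its place. Finish while still holding the blue lid level in the gripper, well clear, at least 6 cm above where it sat, with nothing else touching it and nothing else on the table disturbed.

Things in the scene. Friction and masses are not known exactly. Their poses are not given: they have to be found in the camera images.
- scale: Fixed counter scale, grey base 180 x 180 mm with a steel platter; platter top 42 mm above the table. Origin: centre of its underside.
- canister: White open round canister, loose, standing on the scale's platter: 116 mm outside diameter, 95 mm high, wall 3 mm (mouth about 109 mm), about 0.8 kg. Origin: centre of its underside; z up, rim at z = 95 mm.
- inner_lid: Orange inner lid, 0.12 kg, nested under the blue outer lid. Origin: centre of its underside, z up. Plug 102 mm across (92 at the bottom), z 0 to 14 mm; flange 116 mm across, z 14 to 18, which rests on the canister's rim. Seated, its origin is 81 mm above the canister's. Lifted by its knob it carries the outer lid along.
- inner_knob (a point): Centre of the top of the orange knob, 64 mm above the inner lid's origin. The knob is a square post 22 x 22 mm, its sides along the inner lid's x and y; its top 24 mm stand clear above the blue collar.
- outer_lid: Blue outer lid, 0.16 kg: disc 134 mm across, 4 mm thick, skirt to 13 mm below the disc (128 mm inside, goes round the canister). Origin: centre of the disc's underside, z up; it rests on the orange flange, 18 mm above the inner lid's origin, so 99 mm above the canister's when both are seated.
- outer_collar (a point): Centre of the top of the blue collar, 22 mm above the outer lid's origin. Raised square collar, 48 x 48 mm outside, sides along the lid's x and y, 18 mm high above the disc; grip its outer sides from above. The orange knob passes freely through its 28 x 28 mm hole and stands 24 mm above it between the fingers.
- key_unit: The scale's fixed grey key unit, 170 x 70 x 25 mm, three round keys in a row along its x axis, 50 mm apart, in varying order. Origin: centre of its underside.
- green_key_top (a point): Centre of the top face of the green key (on), a round spring key 28 mm across in a black ring 44 mm across; its top is 47 mm above the table when up and 10 mm above its ring.
- green_key (a joint): Travel of the green key: 0 up, 0.006 m fully down (straight down). It starts to move at about 1 N and is fully down at 4 N; springs back when let go.
- blue_key_top (a point): Centre of the top face of the blue key (grams), a round spring key 28 mm across in a black ring 44 mm across; its top is 47 mm above the table when up and 10 mm above its ring.
- blue_key (a joint): Travel of the blue key: 0 up, 0.006 m fully down (straight down). It starts to move at about 1 N and is fully down at 4 N; springs back when let go.
- yellow_key_top (a point): Centre of the top face of the yellow key (zero), a round spring key 28 mm across in a black ring 44 mm across; its top is 47 mm above the table when up and 10 mm above its ring.
- yellow_key (a joint): Travel of the yellow key: 0 up, 0.006 m fully down (straight down). It starts to move at about 1 N and is fully down at 4 N; springs back when let go.
- fish_can: Bystander: flat steel can with blue label, 84 mm across, 36 high. Origin: centre of its underside.
- bean_can: Bystander: steel can with red label, 74 mm across, 110 high. Origin: centre of its underside.
- corn_can: Bystander: steel can with green label, 74 mm across, 110 high. Origin: centre of its underside.
- honey_jar: Bystander: amber glass jar with yellow cap, 66 mm across, 100 high. Origin: centre of its underside.
- carton: Bystander: orange carton lying flat, 120 x 160 x 50 mm. Origin: centre of its underside.
- cup: Bystander: clear plastic cup, 80 mm across, 70 high. Origin: centre of its underside.
- spatula: Bystander: wooden-handled steel spatula, 280 mm long, lying flat. Origin: at the middle of its length, roughly, on the underside.

How it is judged (in metres and radians):
On the way, in this order (a step that is already met when the one before it is completed fails the run):
1. the green key is pressed fully down, alone (value of joint green_key above 0.0045 m and value of joint each of blue_key, yellow_key below 0.002 m), for 0.05 s.
2. the blue key is pressed fully down, alone (value of joint blue_key above 0.0045 m and value of joint each of green_key, yellow_key below 0.002 m), for 0.05 s.
3. the yellow key is pressed fully down, alone (value of joint yellow_key above 0.0045 m and value of joint each of green_key, blue_key below 0.002 m), for 0.05 s.
4. the nested lids are seated on the canister, outer lid over inner lid, at rest (z of inner_lid in the frame of canister between 0.077 and 0.084 m and horizontal distance between inner_lid and canister below 0.006 m and angle between each of inner_lid, outer_lid's own z axis and vertical below 0.05 rad and z of outer_lid in the frame of inner_lid between 0.014 and 0.022 m and linear speed of inner_lid below 0.02 m/s), for 0.2 s.
At the end, for the whole second after the job is handed in: Orange lid seated in the canister (within 4 mm in height, 6 mm sideways, 0.05 rad), not touched by the robot. Blue lid held still by the fingers, level within 0.2 rad, 56 mm or more above its seat, touching nothing else. Keys up, canister upright (z of inner_lid in the frame of canister between 0.077 and 0.084 m and horizontal distance between inner_lid and canister below 0.006 m and angle between each of inner_lid, canister's own z axis and vertical below 0.05 rad and z of outer_lid in the frame of canister above 0.155 m and angle between outer_lid's own z axis and vertical below 0.2 rad and contact force between the fingers and outer_lid above 0.5 N and contact force between each of outer_lid, the arm, the fingers and inner_lid below 0.1 N and contact force between outer_lid and canister below 0.1 N and contact force between outer_lid and scale below 0.1 N and linear speed of outer_lid below 0.03 m/s and value of joint each of green_key, blue_key, yellow_key below 0.002 m and contact force between outer_lid and fish_can below 0.1 N and contact force between outer_lid and bean_can below 0.1 N and contact force between outer_lid and corn_can below 0.1 N and contact force between outer_lid and honey_jar below 0.1 N and contact force between outer_lid and carton below 0.1 N and contact force between outer_lid and cup below 0.1 N and contact force between outer_lid and spatula below 0.1 N); the arm keeps its last pose, push and grip.
It fails at once if two keys down at once (value of joint each of green_key, blue_key above 0.003 m or value of joint each of green_key, yellow_key above 0.003 m or value of joint each of blue_key, yellow_key above 0.003 m).
It fails at once if the outer lid is apart from the inner lid (over 8 mm) while the inner lid is not seated in the canister (z of outer_lid in the frame of inner_lid above 0.026 m and not (z of inner_lid in the frame of canister between 0.077 and 0.084 m and horizontal distance between inner_lid and canister below 0.006 m and angle between inner_lid's own z axis and vertical below 0.05 rad)).
It fails at once if the lids are dropped: over the canister, more than 12 mm above their seat, with no finger touching them (horizontal distance between inner_lid and canister below 0.06 m and z of inner_lid in the frame of canister above 0.093 m and contact force between the fingers and inner_lid below 0.05 N and contact force between the fingers and outer_lid below 0.05 N).
It fails at once if the canister is shifted by more than 20 mm or tipped by more than 0.12 rad (distance of canister from where it was at the start of the episode above 0.02 m or angle between canister's own z axis and vertical above 0.12 rad).
It fails at once if a bystander is moved by more than 30 mm (distance of any of fish_can, bean_can, corn_can, honey_jar, carton, cup, spatula from where it was at the start of the episode above 0.03 m).
It also fails if it takes over 72 s, if anything falls off the work surface, if the arm or the gripper's body presses on something with over 40 N, if the wrist force passes 120 N, or if a joint passes its speed limit or range.

ROBOT

A 6-joint arm with a two-finger parallel gripper is mounted at the origin on the work surface. World frame = base frame: x ahead of the robot, y to its left, z up, the work surface at z = 0. Lengths are in mm, angles in degrees, forces in N, time in s.
With the tool pointing down it reaches from about 375 to 825 mm from the base axis. Payload 5.5 kg.
Tool frame: the origin (TCP) lies on the centre line of the jaws, within the pads' length; the fingertips stand 22 mm ahead of it and the grasp point (between the pads) lies 3 mm ahead of it (tips_ahead is the distance from the TCP to the fingertips, in mm); z points along the fingers, y is the direction in which the jaws open and shut (so a half turn about z gives the same grasp; the last joint's range is limited). The gripper opens to 85 mm and grips with 20 to 120 N. Pads are 22 mm wide; open, the fingers measure 114 mm over their backs; the gripper's body (76 mm by 85 mm) begins 54 mm behind the grasp point. The pads swing forward as they close: fully open they stand 13 mm farther back than shut.
Start: joints at [69.385, 17.962, -2.699, 69.339, 0, 90], TCP at [211.249, 561.577, 253.299] pointing down, gripper open.
Joint ranges: [-152.73, 152.73], [-39.44, 99.34], [-58.76, 71.6], [-118.89, 123.64], [-81.53, 83.1], [-180, 180]. Speed limits (degrees/s): [136.94, 136.94, 172.46, 180, 180, 180].

INTERFACE

Orientations are given as a 3x3 rotation matrix whose columns are the frame's x, y, z axes.
In Python, from rig import * gives the robot as it stands. The module is installed in compiled form; this text tells all that it offers.
- The arm moves only by the tool send_rows, never from a script. Its arguments are lists of equal length, an entry for each row: "claw": the opening, from -1 (shut) to 1 (fully open); "dp": the shift along the tool's x, y, z each as a share of 25 mm, from -1 to 1, a list of three; "roll": the turn about the tool's z as a share of 0.08 rad, from -1 to 1. A call has 1 to 5 rows; each row shifts and turns the commanded pose from where the row before left it, along the tool's axes as they then stand; what a row does not reach is not made up. A row lasts 1/10 s, in which the tool goes at most 50 mm and 8.59 degrees, less where a joint would pass 70% of its speed; a pose out of reach is approached as far as the arm can. A call with a number of a shift or a turn outside -1 to 1 is refused whole. A call with a gripper value outside its range is refused whole. The fingers move at their own pace and stop on an object; the grip force is fixed at half the most. Time passes only in rows, so rows that do not move let the fingers close. It gives the time, the measured TCP pose, the force and the opening at its end, in the units of the state.
- get_state(): the state, without advancing time (a new reading comes with each control period).
- snapshot(name): name is "scene" or "top" or "wrist"; returns a dict with "pixels" (384x512x3 uint8, red, green, blue), "mtx" (3x3 intrinsics, pixels), "extrinsics" (4x4, takes a point from world to camera coordinates). Camera axes: x right, y down, z forward; pixel columns grow to the right and rows downward; lengths in mm; the calibration is good to about 2 mm. A picture is of the moment at which its call begins. There is no depth.
- hand_in(): hands the job in, once; it reports no verdict.
Trained networks look in a picture, given as the dict that the camera call returned (one of the last four; its "shot" number tells which), for a name from the list of things; names that differ only in an ending like _2 or _b are one class to them, and where a whole thing is asked for, a point or a joint stands for the part that bears it (a point fixed in the world has none). Each returns a list of dicts, best first, with "conf" (0 to 1); they miss things now and then, are a little off and sometimes report something else, mostly with a low value. They report only what shows in the picture. A call takes as long as a camera call.
- search_frame(picture, thing): "at" ([x, y, z] in mm, in world coordinates, good to about 4 mm: the middle of the surface that is visible of it).
- silhouettes(picture, thing): "mask" (384x512 bool, what is visible of it).
The state is a dict: "time_s": time; "joint_pos": joint angles; "qvel": joint speeds; "joint_efforts": joint torques, N m; "position": TCP position; "tcp_rot": TCP orientation; "wrist_force": force on the tool from outside, world axes, zero at the start; "wrist_torque": the same for the moment, N m; "finger_gap": opening from 0.0 (shut) to 1.0 (fully open).
Only numpy, scipy, OpenCV 4.12 (cv2) and the standard library are available. Lean on these libraries where they do the work, as an engineer would, in place of code of your own. Each camera call takes 0.05 s, during which the arm holds its last target.

## Working session

There is one attempt and no reset: what is moved stays moved. The work goes in short steps, Python scripts to look and compute and a tool call to move; the robot and the scene stay as the last step left them, time stands still between calls to the robot, and variables do not carry over. Pictures are saved under pics/ and viewed, and the job is handed in when it is done.

Besides the shell and the picture viewer there is one more tool, called after "Request:" by a JSON object that holds its "op" and its "data", one argument or row to a line. send_rows: Moves the arm, as the interface text tells. Shift numbers are shares of 25 mm and turn numbers shares of 0.08 rad, none past 1 either way. Its arguments: {"type":"object","properties":{"claw":{"type":"array"},"dp":{"type":"array"},"roll":{"type":"array"}},"required":["claw","dp","roll"]}

```bash
mkdir -p pics; ls; python3 - <<'E'
from rig import *
import cv2
s=get_state(); print(s)
for n in ["scene","top","wrist"]:
    p=snapshot(n); cv2.imwrite(f"pics/a_{n}.png",p["pixels"][:,:,::-1]); print(n,p["mtx"],p["extrinsics"])
    for t in ["green_key_top","blue_key_top","yellow_key_top","inner_knob","outer_collar","canister","key_unit","scale"]:
        r=search_frame(p,t)
        print(t,[(round(q["conf"],2),[round(float(v)) for v in q["at"]]) for q in r[:2]])
E
```

```text
pics
{'time_s': 0.0, 'joint_pos': array([ 6.93835787e+01,  1.80031724e+01, -2.75324201e+00,  6.93399907e+01,
       -4.76008056e-04,  9.00018180e+01]), 'qvel': array([-0.09432258,  0.12486372, -0.026016  ,  0.05893631, -0.05744521,
        0.03952124]), 'joint_efforts': array([ 2.20915208e-03, -5.39579988e+01,  3.39755023e+01,  1.89728412e-02,
       -1.54577680e-05,  7.47352686e-06]), 'position': array([211.08072382, 561.07555326, 252.45273924]), 'tcp_rot': array([[-9.35947489e-01,  3.52139114e-01, -5.84679527e-04],
       [ 3.52139599e-01,  9.35946160e-01, -1.57775669e-03],
       [-8.36128583e-06, -1.68258623e-03, -9.99998584e-01]]), 'wrist_force': array([-0.1384979 , -0.30312162, -0.6754169 ]), 'wrist_torque': array([ 0.01739694, -0.01905735, -0.00686381]), 'finger_gap': 0.999458013596709}
scene [[352.45688149   0.         260.7580579 ]
 [  0.         352.45688149 189.39679583]
 [  0.           0.           1.        ]] [[ 8.85788440e-01  4.63828415e-01 -1.55576441e-02 -5.13150718e+02]
 [ 3.30136462e-01 -6.53324710e-01 -6.81305174e-01 -1.09463956e+02]
 [-3.26172893e-01  5.9835610
[... 931 characters left out ...]
[468, -312, 22])]
canister [(0.98, [640, 86, 46]), (0.62, [786, -53, 110])]
key_unit [(0.84, [471, 290, 25]), (0.47, [606, 45, 38])]
scale [(0.88, [606, 47, 40])]
wrist [[328.83199209   0.         256.40241093]
 [  0.         328.83199209 197.19172603]
 [  0.           0.           1.        ]] [[ 3.51167936e-01  9.36311518e-01 -1.35000345e-03 -6.00671505e+02]
 [ 8.84927935e-01 -3.31424519e-01  3.27200762e-01 -4.38080755e+01]
 [ 3.05914418e-01 -1.16097072e-01 -9.44953882e-01  3.81945712e+02]
 [ 0.00000000e+00  0.00000000e+00  0.00000000e+00  1.00000000e+00]]
green_key_top []
blue_key_top []
yellow_key_top []
inner_knob []
outer_collar []
canister []
key_unit [(0.93, [419, 340, 17])]
scale []
```

View pics/a_scene.png

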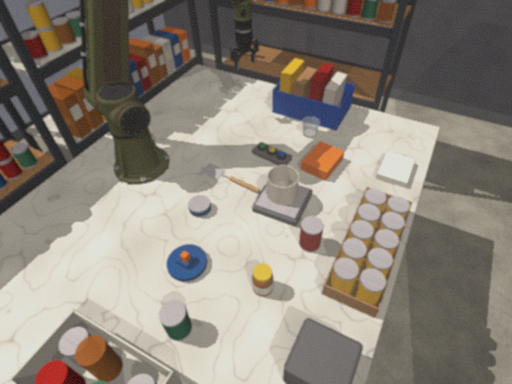

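View pics/a_top.png

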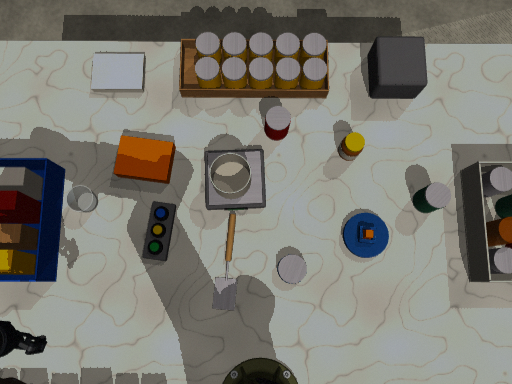

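View pics/a_wrist.png

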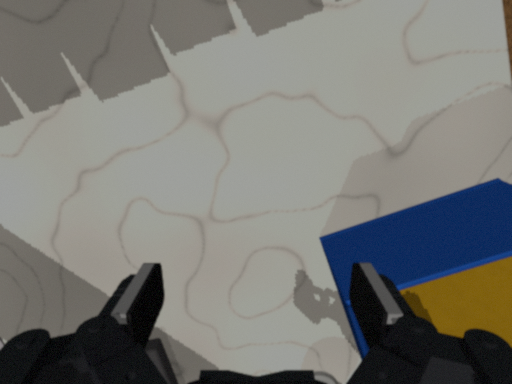

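```bash
cat > h.py <<'E'
from rig import *
import cv2, numpy as np
def ray(p,uv,z):
    M=p["extrinsics"]; R=M[:3,:3]; t=M[:3,3]; c=-R.T@t
    d=R.T@np.linalg.inv(p["mtx"])@np.array([uv[0],uv[1],1.0])
    return c+d*(z-c[2])/d[2]
def proj(p,X):
    q=p["extrinsics"][:3,:3]@np.array(X)+p["extrinsics"][:3,3]; q=p["mtx"]@q; return q[:2]/q[2]
def blobs(p,lo,hi,mn=20):
    hsv=cv2.cvtColor(p["pixels"],cv2.COLOR_RGB2HSV)
    m=cv2.inRange(hsv,np.array(lo),np.array(hi))
    n,l,s,c=cv2.connectedComponentsWithStats(m)
    return [(int(s[i,4]),c[i],s[i,:4]) for i in range(1,n) if s[i,4]>=mn],m
E
python3 - <<'E'
from h import *
p=snapshot("top")
for n,lo,hi in [("g",(45,100,40),(85,255,255)),("b",(105,100,60),(130,255,255)),("y",(20,100,80),(35,255,255)),("o",(5,150,100),(18,255,255))]:
    for a,c,bb in blobs(p,lo,hi,25)[0]:
        print(n,a,c.round(1),bb,ray(p,c,{"o":64,"b":47}.get(n,47)).round(1),ray(p,c,20).round(1))
im=p["pixels"]
cv2.imwrite("pics/c1.png",cv2.resize(im[195:270,130:190],None,fx=9,fy=8,interpolation=cv2.INTER_CUBIC)[:,:,::-1])
cv2.imwrite("pics/c2.png",cv2.resize(im[200:270,330:400],None,fx=8,fy=8,interpolation=cv2.INTER_CUBIC)[:,:,::-1])
cv2.imwrite("pics/c3.png",cv2.resize(im[140:215,195:270],None,fx=8,fy=8,interpolation=cv2.INTER_CUBIC)[:,:,::-1])
for t in ["canister","outer_lid","inner_lid","scale","key_unit"]:
    r=silhouettes(p,t)
    for q in r[:2]:
        ys,xs=np.nonzero(q["mask"]); print(t,q["conf"],xs.min(),xs.max(),ys.min(),ys.max(),xs.mean(),ys.mean())
E
```

```text
g 63 [154.  246.4] [150 242   9  10] [427.9 305.6  47. ] [429.8 311.2  20. ]
b 679 [ 28.6 229. ] [  0 158  47 124] [477.1 669.9  47. ] [479.9 682.7  20. ]
b 31 [ 61.7 198.7] [ 61 188   3  24] [566.4 581.9  47. ] [571. 593.  20.]
b 61 [160.  212.4] [156 209   9   8] [526.7 292.3  47. ] [530.6 297.7  20. ]
b 1387 [365.9 235.1] [344 213  45  45] [ 462.  -308.5   47. ] [ 464.6 -315.1   20. ]
y 47 [242.4  55.1] [237  48   9  14] [1024.9   55.5   47. ] [1038.6   56.1   20. ]
y 58 [215.8  56.5] [208  51  12  13] [1019.7  138.5   47. ] [1033.3  140.8   20. ]
y 35 [268.1  55.7] [263  51   9  10] [1023.6  -25.3   47. ] [1037.4  -26.3   20. ]
y 42 [315.1  55. ] [304  51  21   8] [1027.1 -172.9   47. ] [1040.9 -176.8   20. ]
y 31 [294.4  55.4] [289  52   9   8] [1025.2 -107.6   47. ] [1038.9 -110.2   20. ]
y 166 [209.9  82.7] [199  75  21  13] [932.1 155.1  47. ] [944.1 157.7  20. ]
y 161 [236.  83.] [225  75  21  14] [931.8  74.6  47. ] [943.7  75.6  20. ]
y 162 [261.7  83.2] [251  76  21  13] [931.6  -5.2  47. ] [943.5  -5.7  20. ]
y 148 [287.9  83.6] [278  76  21  13] [930.8 -86.2  47. ] [942
[... 826 characters left out ...]
 229.5] [499 219  13  23] [ 477.7 -710.9   64. ] [ 482.4 -735.    20. ]
o 107 [  4.1 236.7] [  0 224  12  19] [453.2 729.2  64. ] [457.2 752.4  20. ]
o 56 [369.1 233.5] [366 230   7   9] [ 465.  -313.7   64. ] [ 469.3 -324.7   20. ]
canister 0.8 210 250 153 198 230.3527851458886 175.34880636604774
outer_lid 0.61 343 388 213 257 365.2234455958549 235.14443005181346
inner_lid 0.57 363 373 230 238 367.50588235294117 233.83529411764707
inner_lid 0.42 156 165 209 217 160.5211267605634 212.69014084507043
scale 0.57 205 265 149 209 237.98541247484908 182.32444668008048
scale 0.53 213 236 215 309 225.95977011494253 279.0471264367816
key_unit 0.69 143 174 201 259 160.09015256588071 229.80859916782248
```

View pics/c3.png

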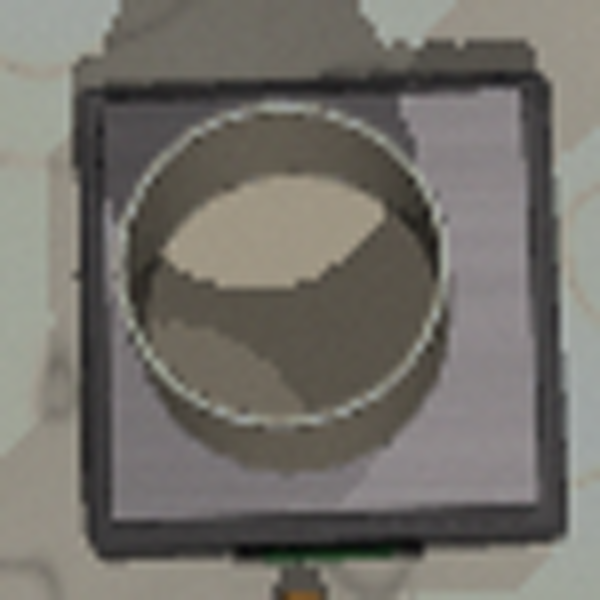

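View pics/c2.png

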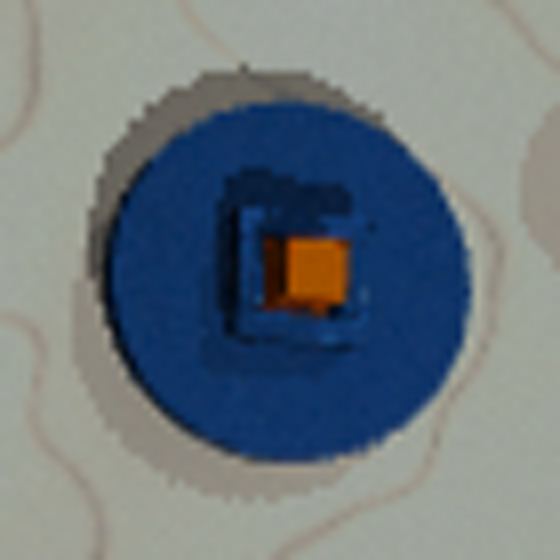

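Request:
{"op": "send_rows", "data": {
  "claw": [-1,-1,-1,-1,-1],
  "dp": [
    [-0.5,-0.3,0.1],
    [-1,-0.55,0.3],
    [-1,-0.55,0.3],
    [-1,-0.55,0.3],
    [-1,-0.55,0.3]
  ],
  "roll": [0,0,0,0,0]
}}

```text
time_s: 2.15
position: [295.5, 461.6, 220.4]
tcp_rot: [[-0.936, 0.352, 0.0], [0.352, 0.936, -0.0], [-0.0, -0.0, -1.0]]
wrist_force: [-0.7, 0.7, -0.4]
finger_gap: 0.142
```

Request:
{"op": "send_rows", "data": {
  "claw": [-1,-1,-1,-1,-1],
  "dp": [
    [-1,-0.55,0.3],
    [-1,-0.55,0.3],
    [-1,-0.55,0.3],
    [-1,-0.55,0.3],
    [-0.5,-0.3,0.2]
  ],
  "roll": [0,0,0,0,0]
}}

```text
time_s: 2.65
position: [378.8, 362.8, 185.2]
tcp_rot: [[-0.935, 0.354, -0.0], [0.354, 0.935, -0.001], [-0.0, -0.001, -1.0]]
wrist_force: [0.4, -0.0, -0.5]
finger_gap: 0.002
```

```bash
cat >> h.py <<'E'
def show():
    s=get_state(); R=s["tcp_rot"]
    print("t",round(s["time_s"],2),"pos",s["position"].round(1),"yaw_x",round(np.degrees(np.arctan2(R[1,0],R[0,0])),2),"zax",R[:,2].round(3),"F",s["wrist_force"].round(2),"gap",round(s["finger_gap"],3)); return s
def need(target,yaw=None):
    s=show(); R=s["tcp_rot"]; d=R.T@(np.array(target)-s["position"])
    print("tool shift mm",d.round(1),"shares",(d/25).round(2))
    if yaw is not None:
        y=np.degrees(np.arctan2(R[1,0],R[0,0])); e=(yaw-y+90)%180-90
        print("yaw err",e.round(2),"roll shares (sign: +roll lowers yaw)",round(-np.radians(e)/0.08,2))
E
python3 - <<'E'
from h import *
s=show()
p=snapshot("wrist"); cv2.imwrite("pics/w1.png",p["pixels"][:,:,::-1])
print("cam",(-p["extrinsics"][:3,:3].T@p["extrinsics"][:3,3]).round(1))
for n,lo,hi in [("g",(45,100,30),(85,255,255)),("b",(105,100,40),(130,255,255)),("y",(20,100,80),(35,255,255))]:
    for a,c,bb in blobs(p,lo,hi,100)[0]:
        print(n,a,c.round(1),bb,ray(p,c,47).round(1))
E
```

```text
t 2.65 pos [378.8 362.8 185.2] yaw_x 159.25 zax [-0.    -0.001 -1.   ] F [ 0.37 -0.04 -0.49] gap 0.002
cam [300.6 393.8 306.3]
g 742 [217.7 258.3] [203 243  32  32] [426.2 308.7  47. ]
b 299 [508.7  48.2] [504  24   8  68] [342.3 571.6  47. ]
b 122 [254.4 346.3] [251 338   8  18] [529.9 304.4  47. ]
```

View pics/w1.png

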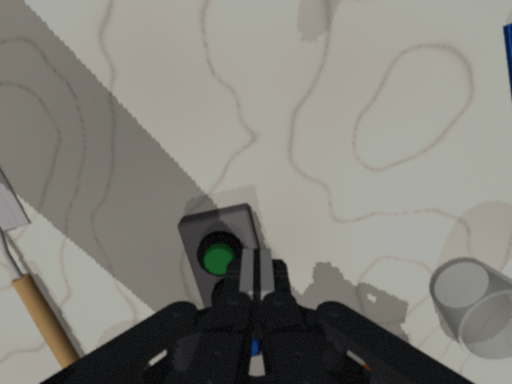

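Request:
{"op": "send_rows", "data": {
  "claw": [-1,-1,-1,-1,-1],
  "dp": [
    [-0.65,-0.35,0.9],
    [-0.65,-0.35,0.9],
    [-0.65,-0.35,0.9],
    [-0.65,-0.35,0.9],
    [0,0,0.2]
  ],
  "roll": [0,0,0,0,0]
}}

```text
time_s: 3.2
position: [425.6, 307.7, 88.6]
tcp_rot: [[-0.935, 0.354, -0.003], [0.354, 0.935, -0.002], [0.002, -0.003, -1.0]]
wrist_force: [-1.2, 0.1, 0.2]
finger_gap: 0.002
```

```bash
python3 - <<'E'
from h import *
need([427,307,72])
p=snapshot("wrist"); cv2.imwrite("pics/w2.png",p["pixels"][:,:,::-1])
E
```

```text
t 3.2 pos [425.6 307.7  88.6] yaw_x 159.27 zax [-0.003 -0.002 -1.   ] F [-1.16  0.09  0.2 ] gap 0.002
tool shift mm [-1.5 -0.1 16.6] shares [-0.06 -0.    0.66]
```

View pics/w2.png

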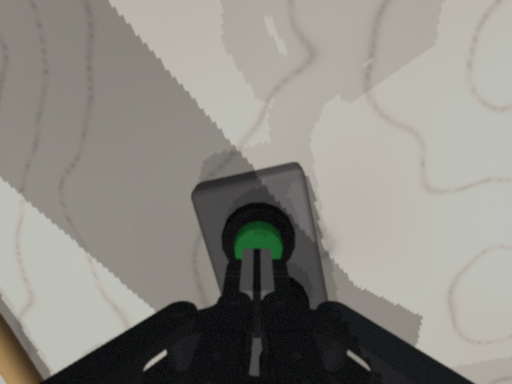

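Request:
{"op": "send_rows", "data": {
  "claw": [-1,-1,-1,-1],
  "dp": [
    [-0.05,0,0.5],
    [0,0,0.15],
    [0,0,0.1],
    [0,0,0]
  ],
  "roll": [0,0,0,0]
}}

```text
time_s: 3.65
position: [427.3, 309.8, 72.1]
tcp_rot: [[-0.936, 0.351, 0.0], [0.351, 0.936, 0.0], [-0.0, 0.0, -1.0]]
wrist_force: [-0.8, 0.4, 0.5]
finger_gap: -0.002
```

Request:
{"op": "send_rows", "data": {
  "claw": [-1,-1,-1],
  "dp": [
    [0,-0.05,0.15],
    [0,0,0.1],
    [0,0,0]
  ],
  "roll": [0,0,0]
}}

```text
time_s: 3.95
position: [427.4, 308.5, 66.0]
tcp_rot: [[-0.936, 0.352, 0.001], [0.352, 0.936, 0.001], [-0.0, 0.001, -1.0]]
wrist_force: [-0.2, 1.1, 2.1]
finger_gap: 0.003
```

Request:
{"op": "send_rows", "data": {
  "claw": [-1,-1,-1],
  "dp": [
    [0,0,0.1],
    [0,0,0.06],
    [0,0,0]
  ],
  "roll": [0,0,0]
}}

```text
time_s: 4.25
position: [427.4, 308.6, 62.9]
tcp_rot: [[-0.936, 0.352, 0.001], [0.352, 0.936, 0.001], [-0.0, 0.001, -1.0]]
wrist_force: [-2.9, 0.2, 11.3]
finger_gap: -0.001
```

Request:
{"op": "send_rows", "data": {
  "claw": [-1,-1,-1,-1,-1],
  "dp": [
    [0,0,-0.9],
    [-0.95,0.2,-0.1],
    [-1,0.22,0],
    [-1,0.22,0],
    [-1,0.22,0.5]
  ],
  "roll": [0,0,0,0,0]
}}

```text
time_s: 4.75
position: [529.0, 293.6, 75.4]
tcp_rot: [[-0.936, 0.352, 0.002], [0.352, 0.936, 0.001], [-0.002, 0.002, -1.0]]
wrist_force: [0.7, 1.3, -0.1]
finger_gap: -0.001
```

```bash
python3 - <<'E'
from h import *
p=snapshot("wrist"); cv2.imwrite("pics/w3.png",p["pixels"][:,:,::-1])
need([527,294,63])
E
```

```text
t 4.8 pos [531.6 292.4  72.7] yaw_x 159.28 zax [ 0.003 -0.001 -1.   ] F [ 3.41 -0.19 -0.62] gap -0.003
tool shift mm [ 4.9 -0.2  9.7] shares [ 0.2  -0.01  0.39]
```

View pics/w3.png

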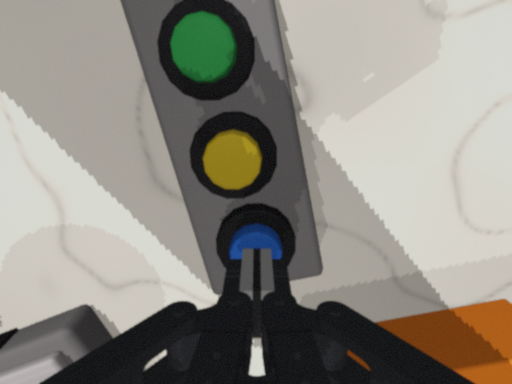

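Request:
{"op": "send_rows", "data": {
  "claw": [-1,-1,-1,-1,-1],
  "dp": [
    [0.12,0,0],
    [0,0,0.15],
    [0,0,0.15],
    [0,0,0.1],
    [0,0,0]
  ],
  "roll": [0,0,0,0,0]
}}

```text
time_s: 5.3
position: [523.2, 294.4, 64.2]
tcp_rot: [[-0.936, 0.351, -0.001], [0.351, 0.936, -0.001], [0.001, -0.001, -1.0]]
wrist_force: [-1.4, -1.4, 3.7]
finger_gap: 0.003
```

Request:
{"op": "send_rows", "data": {
  "claw": [-1,-1,-1],
  "dp": [
    [0,0,0.06],
    [0,0,0.03],
    [0,0,0]
  ],
  "roll": [0,0,0]
}}

```text
time_s: 5.6
position: [523.8, 294.7, 63.0]
tcp_rot: [[-0.936, 0.352, -0.0], [0.352, 0.936, 0.0], [0.001, 0.0, -1.0]]
wrist_force: [-5.6, -2.4, 10.0]
finger_gap: 0.0
```

Request:
{"op": "send_rows", "data": {
  "claw": [-1,-1,-1,-1,-1],
  "dp": [
    [0,0,-0.9],
    [0.9,-0.2,0],
    [0.9,-0.25,0],
    [0,0,0.3],
    [0,0,0.2]
  ],
  "roll": [0,0,0,0,0]
}}

```text
time_s: 6.1
position: [478.2, 300.1, 71.8]
tcp_rot: [[-0.936, 0.351, 0.001], [0.351, 0.936, 0.0], [-0.001, 0.001, -1.0]]
wrist_force: [0.3, -0.2, -0.1]
finger_gap: -0.001
```

```bash
python3 - <<'E'
from h import *
p=snapshot("wrist"); cv2.imwrite("pics/w4.png",p["pixels"][:,:,::-1])
need([477,301,63])
E
```

```text
t 6.15 pos [478.2 299.8  70.9] yaw_x 159.4 zax [-0. -0. -1.] F [ 0.   -1.14 -0.52] gap -0.003
tool shift mm [1.5 0.7 7.9] shares [0.06 0.03 0.32]
```

View pics/w4.png

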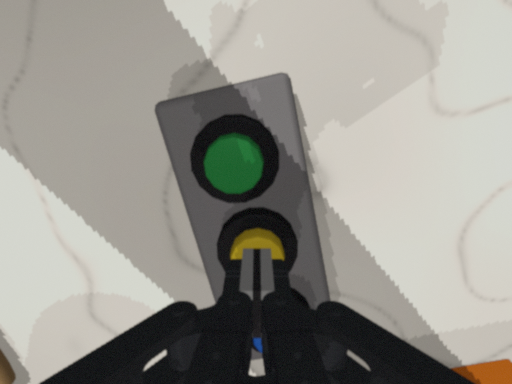

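Request:
{"op": "send_rows", "data": {
  "claw": [-1,-1,-1,-1,-1],
  "dp": [
    [0,0,0.15],
    [0,0,0.12],
    [0,0,0.08],
    [0,0,0.04],
    [0,0,0]
  ],
  "roll": [0,0,0,0,0]
}}

```text
time_s: 6.65
position: [479.0, 300.0, 63.0]
tcp_rot: [[-0.936, 0.352, 0.001], [0.352, 0.936, 0.0], [-0.001, 0.001, -1.0]]
wrist_force: [-1.4, -1.4, 5.9]
finger_gap: 0.003
```

Request:
{"op": "send_rows", "data": {
  "claw": [-1,-1,-1,-1,-1],
  "dp": [
    [0,0,0.06],
    [0,0,0],
    [0,0,-0.7],
    [0,0,-1],
    [0,0,-1]
  ],
  "roll": [0,0,0,0,0]
}}

```text
time_s: 7.15
position: [478.0, 299.5, 128.6]
tcp_rot: [[-0.936, 0.352, -0.001], [0.352, 0.936, -0.001], [0.001, -0.001, -1.0]]
wrist_force: [0.3, -0.2, -0.6]
finger_gap: 0.007
```

```bash
cat >> h.py <<'E'
def plan(target,yaw,n,maxroll=1.0):
    s=show(); P=s["position"].copy(); R=s["tcp_rot"]
    y=np.degrees(np.arctan2(R[1,0],R[0,0])); e=-np.radians(yaw-y)/0.08   # roll shares
    d=(np.array(target)-P)/n; k=int(np.ceil(abs(e)/maxroll)) if abs(e)>0 else 0
    out=[]
    k=max(k,1)
    for i in range(n):
        r=e/k if i<k else 0
        a=np.radians(y); X=np.array([np.cos(a),np.sin(a),0]);Y=np.array([np.sin(a),-np.cos(a),0])
        out.append(([round(float(d@X/25),2),round(float(d@Y/25),2),round(float(-d[2]/25),2)],round(float(r),2)))
        y-=np.degrees(r*0.08)
    for i in range(0,n,5):
        print([o[0] for o in out[i:i+5]],[o[1] for o in out[i:i+5]])
E
python3 - <<'E'
from h import *
s=show(); print(s["joint_pos"].round(1))
plan([465,-330,215],90,28)
E
```

```text
t 7.15 pos [478.  299.5 128.6] yaw_x 159.37 zax [-0.001 -0.001 -1.   ] F [ 0.27 -0.15 -0.64] gap 0.007
[ 32.1  18.8 -18.5  52.7  -0.   52.7]
t 7.15 pos [478.  299.5 128.6] yaw_x 159.37 zax [-0.001 -0.001 -1.   ] F [ 0.27 -0.15 -0.64] gap 0.007
[[-0.3, -0.85, -0.12], [-0.36, -0.82, -0.12], [-0.42, -0.79, -0.12], [-0.48, -0.76, -0.12], [-0.54, -0.72, -0.12]] [0.95, 0.95, 0.95, 0.95, 0.95]
[[-0.59, -0.68, -0.12], [-0.64, -0.63, -0.12], [-0.69, -0.58, -0.12], [-0.73, -0.53, -0.12], [-0.77, -0.47, -0.12]] [0.95, 0.95, 0.95, 0.95, 0.95]
[[-0.8, -0.41, -0.12], [-0.83, -0.35, -0.12], [-0.85, -0.29, -0.12], [-0.87, -0.22, -0.12], [-0.89, -0.15, -0.12]] [0.95, 0.95, 0.95, 0.95, 0.95]
[[-0.9, -0.09, -0.12], [-0.9, -0.02, -0.12], [-0.9, -0.02, -0.12], [-0.9, -0.02, -0.12], [-0.9, -0.02, -0.12]] [0.95, 0.0, 0.0, 0.0, 0.0]
[[-0.9, -0.02, -0.12], [-0.9, -0.02, -0.12], [-0.9, -0.02, -0.12], [-0.9, -0.02, -0.12], [-0.9, -0.02, -0.12]] [0.0, 0.0, 0.0, 0.0, 0.0]
[[-0.9, -0.02, -0.12], [-0.9, -0.02, -0.12], [-0.9, -0.02, -0.12]] [0.0, 0.0, 0.0]
```

```bash
python3 - <<'E'
from h import *
plan([500,-312,215],180,26)
E
```

```text
t 7.15 pos [478.  299.5 128.6] yaw_x 159.37 zax [-0.001 -0.001 -1.   ] F [ 0.27 -0.15 -0.64] gap 0.007
[[-0.36, -0.87, -0.13], [-0.3, -0.89, -0.13], [-0.23, -0.91, -0.13], [-0.17, -0.93, -0.13], [-0.1, -0.94, -0.13]] [-0.9, -0.9, -0.9, -0.9, -0.9]
[[-0.03, -0.94, -0.13], [-0.03, -0.94, -0.13], [-0.03, -0.94, -0.13], [-0.03, -0.94, -0.13], [-0.03, -0.94, -0.13]] [0.0, 0.0, 0.0, 0.0, 0.0]
[[-0.03, -0.94, -0.13], [-0.03, -0.94, -0.13], [-0.03, -0.94, -0.13], [-0.03, -0.94, -0.13], [-0.03, -0.94, -0.13]] [0.0, 0.0, 0.0, 0.0, 0.0]
[[-0.03, -0.94, -0.13], [-0.03, -0.94, -0.13], [-0.03, -0.94, -0.13], [-0.03, -0.94, -0.13], [-0.03, -0.94, -0.13]] [0.0, 0.0, 0.0, 0.0, 0.0]
[[-0.03, -0.94, -0.13], [-0.03, -0.94, -0.13], [-0.03, -0.94, -0.13], [-0.03, -0.94, -0.13], [-0.03, -0.94, -0.13]] [0.0, 0.0, 0.0, 0.0, 0.0]
[[-0.03, -0.94, -0.13]] [0.0]
```

Request:
{"op": "send_rows", "data": {
  "claw": [-1,-1,-1,-1,-1],
  "dp": [
    [-0.36,-0.87,-0.6],
    [-0.3,-0.89,-0.6],
    [-0.23,-0.91,-0.6],
    [-0.17,-0.93,-0.6],
    [-0.1,-0.94,-0.6]
  ],
  "roll": [-0.9,-0.9,-0.9,-0.9,-0.9]
}}

```text
time_s: 7.65
position: [482.3, 181.1, 203.7]
tcp_rot: [[-1.0, -0.003, -0.0], [-0.003, 1.0, -0.0], [0.0, -0.0, -1.0]]
wrist_force: [0.2, 0.6, 0.3]
finger_gap: 0.001
```

Request:
{"op": "send_rows", "data": {
  "claw": [1,1,1,1,1],
  "dp": [
    [0,-0.95,-0.1],
    [0,-0.95,-0.1],
    [0,-0.95,0],
    [0,-0.95,0],
    [0,-0.95,0]
  ],
  "roll": [0,0,0,0,0]
}}

```text
time_s: 8.15
position: [482.3, 62.3, 208.2]
tcp_rot: [[-1.0, -0.0, 0.0], [-0.0, 1.0, -0.0], [-0.0, -0.0, -1.0]]
wrist_force: [0.5, -0.3, 0.8]
finger_gap: 0.848
```

Request:
{"op": "send_rows", "data": {
  "claw": [1,1,1,1,1],
  "dp": [
    [0,-0.95,0],
    [0,-0.95,0],
    [0,-0.95,0],
    [0,-0.95,0],
    [0,-0.95,0]
  ],
  "roll": [0,0,0,0,0]
}}

```text
time_s: 8.65
position: [482.2, -56.5, 208.2]
tcp_rot: [[-1.0, 0.0, -0.0], [0.0, 1.0, -0.0], [0.0, -0.0, -1.0]]
wrist_force: [-0.3, -0.4, -0.4]
finger_gap: 1.0
```

Request:
{"op": "send_rows", "data": {
  "claw": [1,1,1,1,1],
  "dp": [
    [0,-0.95,0],
    [0,-0.95,0],
    [0,-0.95,0],
    [0,-0.95,0],
    [0,-0.95,0]
  ],
  "roll": [0,0,0,0,0]
}}

```text
time_s: 9.15
position: [482.2, -175.3, 208.1]
tcp_rot: [[-1.0, 0.0, -0.0], [0.0, 1.0, -0.0], [0.0, -0.0, -1.0]]
wrist_force: [0.1, 0.2, 0.8]
finger_gap: 1.0
```

Request:
{"op": "send_rows", "data": {
  "claw": [1,1,1,1,1],
  "dp": [
    [0,-0.95,0],
    [0,-0.95,0],
    [0,-0.95,0],
    [0,-0.9,0],
    [0,0,0]
  ],
  "roll": [0,0,0,0,0]
}}

```text
time_s: 9.65
position: [482.3, -270.4, 208.0]
tcp_rot: [[-1.0, 0.003, 0.0], [0.003, 1.0, -0.001], [-0.0, -0.001, -1.0]]
wrist_force: [0.6, 0.0, -0.0]
finger_gap: 0.998
```

```bash
python3 - <<'E'
from h import *
show()
p=snapshot("wrist"); cv2.imwrite("pics/w5.png",p["pixels"][:,:,::-1])
E
```

```text
t 9.65 pos [ 482.3 -270.4  208. ] yaw_x 179.84 zax [ 0.    -0.001 -1.   ] F [ 0.58  0.05 -0.05] gap 0.998
```

View pics/w5.png

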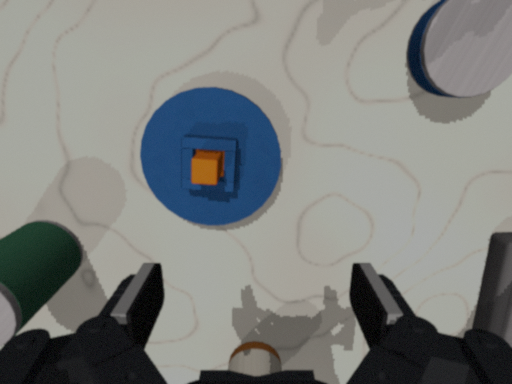

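```bash
python3 - <<'E'
from h import *
p=snapshot("wrist")
im=p["pixels"][80:235,130:290]
g=np.clip(im.astype(float)*1.8,0,255).astype(np.uint8)
cv2.imwrite("pics/c5.png",cv2.resize(g,None,fx=4.5,fy=3.8*1.0,interpolation=cv2.INTER_CUBIC)[:,:,::-1]) if 0 else cv2.imwrite("pics/c5.png",cv2.resize(g[40:120,40:120],None,fx=7,fy=7,interpolation=cv2.INTER_CUBIC)[:,:,::-1])
# disc
b,m=blobs(p,(100,120,30),(125,255,255),2000)
m2=np.zeros_like(m); 
n,l,s,c=cv2.connectedComponentsWithStats(m); i=l[190,180]; print(s[i],c[i])
cnt,_=cv2.findContours((l==i).astype(np.uint8),cv2.RETR_EXTERNAL,cv2.CHAIN_APPROX_NONE)
cc=max(cnt,key=cv2.contourArea)[:,0,:]
W=np.array([ray(p,q,22)[:2] for q in cc])
A=np.c_[2*W,np.ones(len(W))]; x=np.linalg.lstsq(A,(W**2).sum(1),rcond=None)[0]
print("disc centre z22",x[:2],"r",np.sqrt(x[2]+x[:2]@x[:2]))
b,m=blobs(p,(8,150,150),(20,255,255),30)
for a,c,bb in b: print(a,c,bb,ray(p,c,64))
hsv=cv2.cvtColor(p["pixels"],cv2.COLOR_RGB2HSV); 
for y in range(145,192,3): print(y,[tuple(int(t) for t in hsv[y,xx]) for xx in range(188,228,5)])
E
```

```text
[  139    88   140   137 13790] [209.00891951 155.10413343]
disc centre z22 [ 467.66075646 -313.48255119] r 65.61722744810132
584 [201.73116438 170.97089041] [190 159  25  25] [ 466.87756117 -313.59972608   64.        ]
145 [(106, 187, 116), (106, 180, 119), (106, 180, 119), (106, 175, 109), (107, 172, 110), (106, 190, 106), (106, 183, 107), (107, 175, 109)]
148 [(106, 174, 104), (108, 167, 101), (108, 161, 103), (107, 173, 102), (107, 167, 107), (106, 181, 107), (106, 180, 106), (106, 187, 105)]
151 [(106, 184, 108), (170, 59, 39), (12, 225, 103), (12, 231, 84), (11, 199, 82), (5, 136, 79), (175, 96, 69), (110, 130, 92)]
154 [(106, 180, 112), (9, 176, 71), (13, 228, 130), (14, 239, 129), (13, 228, 131), (13, 219, 126), (13, 224, 100), (114, 119, 92)]
157 [(105, 184, 111), (14, 237, 131), (13, 223, 134), (13, 224, 132), (13, 222, 131), (14, 237, 130), (12, 235, 76), (110, 127, 92)]
160 [(109, 140, 106), (17, 223, 165), (16, 213, 164), (16, 225, 162), (15, 220, 159), (14, 219, 150), (13, 243, 65), (110, 143, 93)]
163 [(111, 119, 103), (16, 214, 166), (16, 217, 166), (17, 214, 167), (1
[... 561 characters left out ...]
, (14, 249, 86), (106, 175, 80)]
178 [(116, 92, 97), (16, 217, 167), (17, 220, 166), (17, 216, 165), (16, 211, 167), (14, 216, 162), (114, 85, 45), (107, 177, 78)]
181 [(113, 115, 111), (16, 216, 165), (16, 215, 166), (16, 207, 169), (17, 220, 166), (14, 220, 162), (107, 180, 61), (106, 178, 73)]
184 [(106, 173, 118), (135, 66, 101), (2, 103, 106), (8, 147, 127), (11, 171, 133), (10, 174, 133), (106, 189, 81), (106, 183, 82)]
187 [(106, 170, 117), (107, 168, 120), (105, 184, 111), (106, 172, 83), (106, 185, 80), (106, 194, 79), (106, 194, 79), (106, 178, 109)]
190 [(106, 183, 92), (106, 191, 84), (106, 187, 86), (105, 183, 81), (107, 181, 79), (107, 181, 79), (107, 180, 82), (106, 183, 110)]
```

View pics/c5.png

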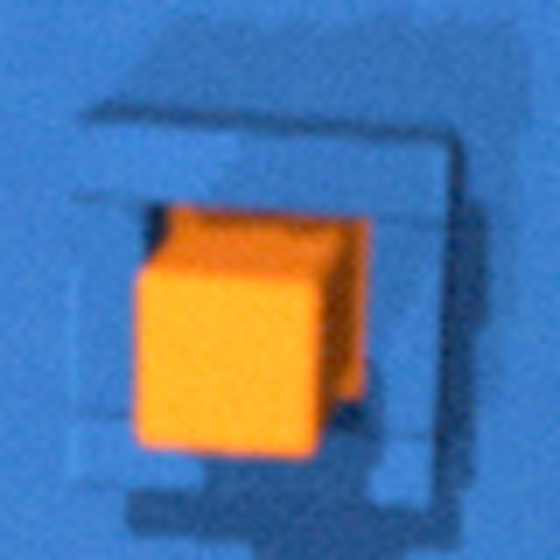

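```bash
python3 - <<'E'
from h import *
p=snapshot("wrist")
b,m=blobs(p,(8,150,148),(20,255,255),100)
print([(a,c) for a,c,_ in b])
big=cv2.resize(p["pixels"],None,fx=4,fy=4,interpolation=cv2.INTER_CUBIC)
hsv=cv2.cvtColor(big,cv2.COLOR_RGB2HSV); m=cv2.inRange(hsv,np.array((12,150,140)),np.array((22,255,255)))
n,l,s,c=cv2.connectedComponentsWithStats(m); 
i=1+np.argmax(s[1:,4]*(np.hypot(*(c[1:]-[808,684]).T)<60)); print(s[i],c[i])
cnt,_=cv2.findContours((l==i).astype(np.uint8),cv2.RETR_EXTERNAL,cv2.CHAIN_APPROX_NONE)
W=np.array([ray(p,(q+0.5)/4-0.5,64)[:2] for q in cnt[0][:,0,:]],np.float32)
print(cv2.minAreaRect(W))
# edge line fits
r=cv2.minAreaRect(W)
C=W.mean(0)
for name,ax,sg in [("x+",0,1),("x-",0,-1),("y+",1,1),("y-",1,-1)]:
    d=W-C; sel=(sg*d[:,ax]>8)&(np.abs(d[:,1-ax])<8)
    f=np.polyfit(W[sel][:,1-ax],W[sel][:,ax],1); print(name,np.degrees(np.arctan(f[0])).round(2),np.polyval(f,C[1-ax]).round(2))
need([467,-313.5,208])
E
```

```text
[(584, array([200.63527397, 171.00684932]))]
[ 755  632  101  106 9837] [804.65558605 685.05774118]
((466.83050537109375, -313.4524841308594), (20.538393020629883, 21.735532760620117), 86.1033935546875)
x+ 4.23 477.57
x- 4.07 456.21
y+ -3.88 -303.3
y- -4.76 -323.64
t 9.8 pos [ 482.1 -267.5  208. ] yaw_x 180.0 zax [-0.001  0.001 -1.   ] F [0.42 0.98 0.27] gap 0.998
tool shift mm [ 15.1 -46.   -0. ] shares [ 0.6  -1.84 -0.  ]
```

Request:
{"op": "send_rows", "data": {
  "claw": [1,1,1,1,1],
  "dp": [
    [0.2,-0.6,0.7],
    [0.2,-0.65,0.8],
    [0.2,-0.6,0.8],
    [0,0,0.8],
    [0,0,0.8]
  ],
  "roll": [0,0,0,0.46,0.46]
}}

```text
time_s: 10.3
position: [467.3, -313.5, 110.1]
tcp_rot: [[-0.997, 0.074, 0.0], [0.074, 0.997, 0.0], [-0.0, 0.0, -1.0]]
wrist_force: [-0.1, -0.6, 0.0]
finger_gap: 0.999
```

Request:
{"op": "send_rows", "data": {
  "claw": [0.2,0.2,0.2],
  "dp": [
    [0,0,0.4],
    [0,0,0],
    [0,0,0]
  ],
  "roll": [0,0,0]
}}

```text
time_s: 10.6
position: [467.8, -313.8, 101.4]
tcp_rot: [[-0.997, 0.072, 0.0], [0.072, 0.997, -0.0], [-0.0, -0.0, -1.0]]
wrist_force: [0.6, -0.3, 0.8]
finger_gap: 0.601
```

```bash
python3 - <<'E'
from h import *
need([467,-313.5,65],175.8)
p=snapshot("wrist"); cv2.imwrite("pics/w6.png",p["pixels"][:,:,::-1])
E
```

```text
t 10.6 pos [ 467.8 -313.8  101.4] yaw_x 175.87 zax [ 0. -0. -1.] F [ 0.57 -0.26  0.78] gap 0.601
tool shift mm [ 0.8  0.2 36.4] shares [0.03 0.01 1.46]
yaw err -0.07 roll shares (sign: +roll lowers yaw) 0.02
```

View pics/w6.png

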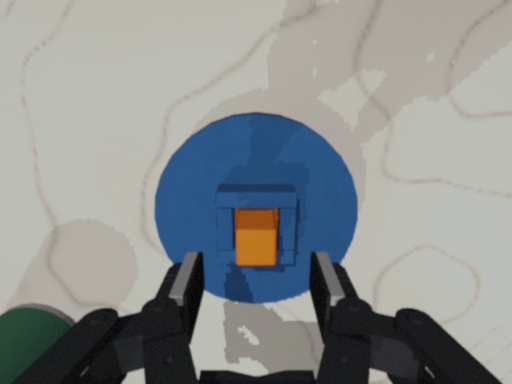

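Request:
{"op": "send_rows", "data": {
  "claw": [0.2,0.2,0.2,0.2],
  "dp": [
    [0,0,0.6],
    [0,0,0.5],
    [0,0,0.3],
    [0,0,0]
  ],
  "roll": [0,0,0,0]
}}

```text
time_s: 11.05
position: [466.7, -313.6, 64.8]
tcp_rot: [[-0.997, 0.073, -0.002], [0.073, 0.997, 0.001], [0.002, 0.001, -1.0]]
wrist_force: [-0.7, -0.1, -0.5]
finger_gap: 0.602
```

Request:
{"op": "send_rows", "data": {
  "claw": [-0.2,-0.3,-0.4,-0.5,-0.5],
  "dp": [
    [0,0,0],
    [0,0,0],
    [0,0,0],
    [0,0,0],
    [0,0,0]
  ],
  "roll": [0,0,0,0,0]
}}

```text
time_s: 11.55
position: [467.7, -314.3, 66.3]
tcp_rot: [[-0.997, 0.073, 0.001], [0.073, 0.997, -0.0], [-0.001, -0.0, -1.0]]
wrist_force: [-0.5, 0.4, 3.6]
finger_gap: 0.252
```

Request:
{"op": "send_rows", "data": {
  "claw": [-1,-1,-1],
  "dp": [
    [0,0,0],
    [0,0,0],
    [0,0,-0.05]
  ],
  "roll": [0,0,0]
}}

```text
time_s: 11.85
position: [467.1, -314.0, 66.9]
tcp_rot: [[-0.997, 0.073, -0.0], [0.073, 0.997, 0.0], [0.0, 0.0, -1.0]]
wrist_force: [0.1, 0.3, -3.9]
finger_gap: 0.241
```

Request:
{"op": "send_rows", "data": {
  "claw": [-1,-1,-1,-1,-1],
  "dp": [
    [0,0,-0.1],
    [0,0,-0.2],
    [0,0,-0.4],
    [0,0,-0.4],
    [0,0,0]
  ],
  "roll": [0,0,0,0,0]
}}

```text
time_s: 12.35
position: [468.6, -314.9, 96.6]
tcp_rot: [[-0.997, 0.073, 0.003], [0.073, 0.997, -0.002], [-0.003, -0.002, -1.0]]
wrist_force: [0.2, -1.4, -3.5]
finger_gap: 0.244
```

```bash
python3 - <<'E'
from h import *
show()
p=snapshot("wrist"); cv2.imwrite("pics/w7.png",p["pixels"][:,:,::-1])
p=snapshot("scene"); cv2.imwrite("pics/s7.png",cv2.resize(p["pixels"][170:320,100:320],None,fx=3,fy=3)[:,:,::-1])
p=snapshot("top"); cv2.imwrite("pics/t7.png",cv2.resize(p["pixels"][140:215,195:270],None,fx=8,fy=8,interpolation=cv2.INTER_CUBIC)[:,:,::-1])
E
```

```text
t 12.35 pos [ 468.6 -314.9   96.6] yaw_x 175.8 zax [ 0.003 -0.002 -1.   ] F [ 0.19 -1.36 -3.55] gap 0.244
```

View pics/w7.png

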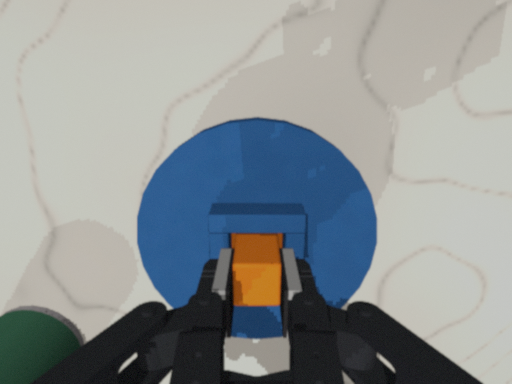

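View pics/s7.png

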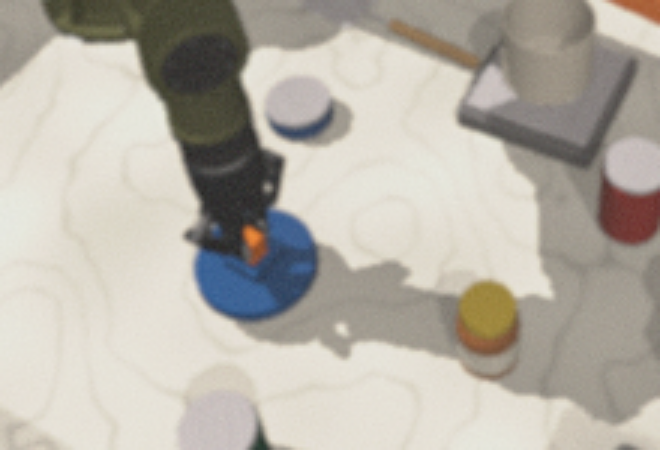

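View pics/t7.png

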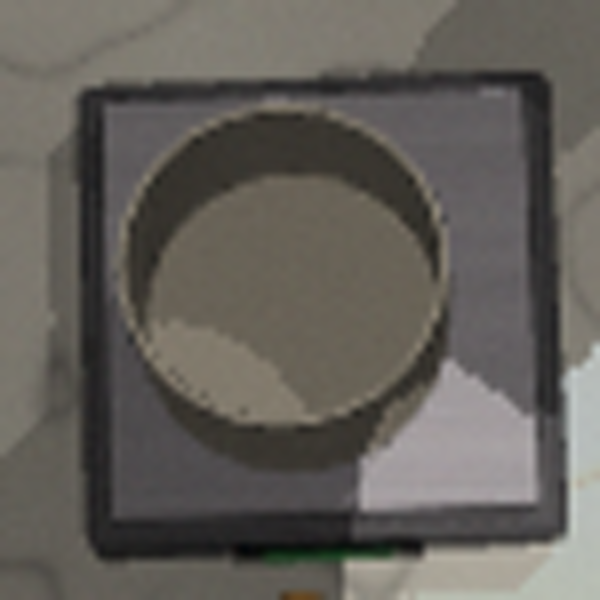

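```bash
cat >> h.py <<'E'
from scipy.optimize import minimize
def rimfit(p,x0,z=137.0,zoom=4,r=56.5,fixr=True):
    g=cv2.cvtColor(p["pixels"],cv2.COLOR_RGB2GRAY).astype(np.float32)
    # score: ring brightness minus inside/outside neighbours
    th=np.linspace(0,2*np.pi,240,endpoint=False)
    def samp(cx,cy,rad):
        X=np.c_[cx+rad*np.cos(th),cy+rad*np.sin(th),np.full(len(th),z)]
        q=X@p["extrinsics"][:3,:3].T+p["extrinsics"][:3,3]; q=q@p["mtx"].T; q=q[:,:2]/q[:,2:]
        return cv2.remap(g,q[:,0].astype(np.float32)[None],q[:,1].astype(np.float32)[None],cv2.INTER_LINEAR)[0]
    def sc(v):
        c=samp(v[0],v[1],r); return np.mean(np.minimum(c-samp(v[0],v[1],r-5),40))+0.5*np.mean(np.minimum(c-samp(v[0],v[1],r+5),40))
    best=max(((sc((x0[0]+a,x0[1]+b)),x0[0]+a,x0[1]+b) for a in np.arange(-12,12.1,0.5) for b in np.arange(-12,12.1,0.5)))
    return best
E
python3 - <<'E'
from h import *
p=snapshot("top")
c0=ray(p,(230,172.5),137); print(c0)
print("top",rimfit(p,c0))
for w in [(-58,0),(58,0),(0,58),(0,-58)]: print(w,proj(p,[c0[0]+w[0],c0[1]+w[1],137]).round(1))
p=snapshot("scene"); print("scene",rimfit(p,c0))
need([467,-314,230])
E
```

```text
[626.58011189  85.0343534  137.        ]
top (np.float32(36.429977), np.float64(628.0801118933367), np.float64(86.03435340386143))
(-58, 0) [229.7 193. ]
(58, 0) [230.3 152.3]
(0, 58) [209.1 172.4]
(0, -58) [250.9 172.6]
scene (np.float32(11.06418), np.float64(629.0801118933367), np.float64(86.03435340386143))
t 12.6 pos [ 467.1 -313.9   94.2] yaw_x 175.79 zax [-0.  0. -1.] F [ 0.11  0.16 -3.25] gap 0.243
tool shift mm [ 1.000e-01 -1.000e-01 -1.358e+02] shares [ 0.01 -0.   -5.43]
```

```bash
python3 - <<'E'
from h import *
plan([625,-65,285],175.8,14)
E
```

```text
t 12.6 pos [ 467.1 -313.9   94.2] yaw_x 175.79 zax [-0.  0. -1.] F [ 0.11  0.16 -3.25] gap 0.243
[[-0.4, 0.74, -0.55], [-0.4, 0.74, -0.55], [-0.4, 0.74, -0.55], [-0.4, 0.74, -0.55], [-0.4, 0.74, -0.55]] [-0.0, 0.0, 0.0, 0.0, 0.0]
[[-0.4, 0.74, -0.55], [-0.4, 0.74, -0.55], [-0.4, 0.74, -0.55], [-0.4, 0.74, -0.55], [-0.4, 0.74, -0.55]] [0.0, 0.0, 0.0, 0.0, 0.0]
[[-0.4, 0.74, -0.55], [-0.4, 0.74, -0.55], [-0.4, 0.74, -0.55], [-0.4, 0.74, -0.55]] [0.0, 0.0, 0.0, 0.0]
```

Request:
{"op": "send_rows", "data": {
  "claw": [-1,-1,-1,-1,-1],
  "dp": [
    [-0.1,0.2,-0.3],
    [-0.3,0.5,-0.55],
    [-0.4,0.74,-0.6],
    [-0.4,0.74,-0.6],
    [-0.4,0.74,-0.6]
  ],
  "roll": [0,0,0,0,0]
}}

```text
time_s: 13.1
position: [513.8, -242.7, 162.7]
tcp_rot: [[-0.997, 0.073, 0.001], [0.073, 0.997, 0.0], [-0.001, 0.0, -1.0]]
wrist_force: [0.7, -0.6, -4.3]
finger_gap: 0.242
```

Request:
{"op": "send_rows", "data": {
  "claw": [-1,-1,-1,-1,-1],
  "dp": [
    [-0.4,0.74,-0.6],
    [-0.4,0.74,-0.6],
    [-0.4,0.74,-0.6],
    [-0.4,0.74,-0.6],
    [-0.4,0.74,-0.6]
  ],
  "roll": [0,0,0,0,0]
}}

```text
time_s: 13.6
position: [570.1, -153.6, 237.8]
tcp_rot: [[-0.997, 0.072, 0.001], [0.072, 0.997, 0.0], [-0.001, 0.0, -1.0]]
wrist_force: [0.2, -0.0, -3.7]
finger_gap: 0.243
```

Request:
{"op": "send_rows", "data": {
  "claw": [-1,-1,-1,-1,-1],
  "dp": [
    [-0.4,0.74,-0.6],
    [-0.4,0.74,-0.6],
    [-0.4,0.74,-0.6],
    [-0.5,0.7,-0.4],
    [-0.3,0.4,0]
  ],
  "roll": [0,0,0,0,0]
}}

```text
time_s: 14.1
position: [627.1, -74.1, 293.6]
tcp_rot: [[-0.997, 0.071, 0.004], [0.071, 0.997, 0.0], [-0.004, 0.001, -1.0]]
wrist_force: [-0.1, -0.4, -3.3]
finger_gap: 0.241
```

Request:
{"op": "send_rows", "data": {
  "claw": [-1,-1],
  "dp": [
    [0,0,0],
    [0,0,0]
  ],
  "roll": [0,0]
}}

```text
time_s: 14.3
position: [624.6, -76.3, 290.2]
tcp_rot: [[-0.997, 0.073, -0.002], [0.073, 0.997, -0.0], [0.002, -0.0, -1.0]]
wrist_force: [-0.3, -1.1, -3.7]
finger_gap: 0.24
```

```bash
python3 - <<'E'
from h import *
show()
p=snapshot("wrist"); cv2.imwrite("pics/w8.png",p["pixels"][:,:,::-1])
print("fit",rimfit(p,[628,86]), proj(p,[628,86,137]))
show()
E
```

```text
t 14.3 pos [624.6 -76.3 290.2] yaw_x 175.83 zax [-0.002 -0.    -1.   ] F [-0.3  -1.08 -3.66] gap 0.24
fit (np.float32(41.040215), np.float64(629.0), np.float64(86.5)) [443.53974085 176.48678818]
t 14.35 pos [624.4 -76.7 290.1] yaw_x 175.79 zax [-0.002 -0.    -1.   ] F [-0.14  0.19 -3.73] gap 0.245
```

View pics/w8.png

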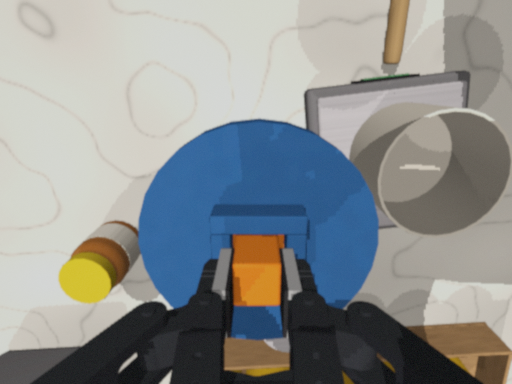

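```bash
python3 - <<'E'
from h import *
s=show()
p=snapshot("wrist")
m=blobs(p,(100,120,30),(125,255,255),2000)[1]
n,l,st,c=cv2.connectedComponentsWithStats(m); i=l[170,256]
cnt,_=cv2.findContours((l==i).astype(np.uint8),cv2.RETR_EXTERNAL,cv2.CHAIN_APPROX_NONE)
cc=max(cnt,key=cv2.contourArea)[:,0,:]; cc=cc[cc[:,1]<265]
for z in [s["position"][2]-66.5+22]:
    W=np.array([ray(p,q,z)[:2] for q in cc]); A=np.c_[2*W,np.ones(len(W))]; x=np.linalg.lstsq(A,(W**2).sum(1),rcond=None)[0]
    print(z,"disc",x[:2],"r",np.sqrt(x[2]+x[:2]@x[:2]),"rel tcp",x[:2]-s["position"][:2])
# knob top
big=cv2.resize(p["pixels"],None,fx=4,fy=4,interpolation=cv2.INTER_CUBIC)
hsv=cv2.cvtColor(big,cv2.COLOR_RGB2HSV); m=cv2.inRange(hsv,np.array((12,150,150)),np.array((22,255,255)))
n,l,st,c=cv2.connectedComponentsWithStats(m); i=l[1140,1030]; print(st[i]/4)
ctr=(st[i][:2]+st[i][2:4]/2)/4; print(ctr, ray(p,ctr,s["position"][2]-2.5)[:2]-s["position"][:2])
need([628.5,86.3,270],175.8)
E
```

```text
t 14.35 pos [624.4 -76.7 290.1] yaw_x 175.79 zax [-0.002 -0.    -1.   ] F [-0.14  0.19 -3.73] gap 0.245
245.5630904122678 disc [604.9593057  -73.53214858] r 51.09860328305014 rel tcp [-19.4001637    3.19514262]
[  232.75   235.75    48.5     69.75 12405.75]
[257.    270.625] [-7.50442745  1.71508371]
t 14.4 pos [624.3 -77.  290.1] yaw_x 175.76 zax [-0.002 -0.    -1.   ] F [ 0.95  0.13 -3.06] gap 0.241
tool shift mm [  7.8 163.2  20.1] shares [0.31 6.53 0.8 ]
yaw err 0.04 roll shares (sign: +roll lowers yaw) -0.01
```

```bash
python3 - <<'E'
from h import *
s=show()
p=snapshot("wrist")
m=blobs(p,(100,120,30),(125,255,255),2000)[1]
n,l,st,c=cv2.connectedComponentsWithStats(m); i=l[170,256]; print(st[i])
cc=[]
for r in range(140,260,4):
    xs=np.nonzero(l[r]==i)[0]
    cc+= [(xs.min()-.5,r),(xs.max()+.5,r)]
cc=np.array(cc,float)
for dz in (44.5,46.5,42.5):
    z=s["position"][2]-dz
    W=np.array([ray(p,q,z)[:2] for q in cc]); A=np.c_[2*W,np.ones(len(W))]; x=np.linalg.lstsq(A,(W**2).sum(1),rcond=None)[0]
    r=np.sqrt(x[2]+x[:2]@x[:2]); print(z,"disc",x[:2],"r",r,"res",np.abs(np.hypot(*(W-x[:2]).T)-r).max(),"rel tcp",x[:2]-s["position"][:2])
E
```

```text
t 14.4 pos [624.3 -77.  290.1] yaw_x 175.76 zax [-0.002 -0.    -1.   ] F [ 0.95  0.13 -3.06] gap 0.241
[  139   120   239   190 29906]
245.63462130942543 disc [625.08628969 -75.36265568] r 66.43334747530521 res 0.6188049134711093 rel tcp [0.79982836 1.6262407 ]
243.63462130942543 disc [626.10152654 -75.43004174] r 67.23490049454435 res 0.6262711178023892 rel tcp [1.81506521 1.55885464]
247.63462130942543 disc [624.07105284 -75.29526962] r 65.6317944560633 res 0.6113387091400568 rel tcp [-0.21540849  1.69362675]
```

Request:
{"op": "send_rows", "data": {
  "claw": [-1,-1,-1,-1,-1],
  "dp": [
    [0,0.5,0],
    [0.1,0.9,0],
    [0.1,0.9,0],
    [0.1,0.9,0.1],
    [0,0.9,0.3]
  ],
  "roll": [0,0,0,0,0]
}}

```text
time_s: 14.95
position: [625.1, 27.5, 281.5]
tcp_rot: [[-0.997, 0.074, 0.001], [0.074, 0.997, 0.001], [-0.001, 0.001, -1.0]]
wrist_force: [0.9, 0.1, -2.8]
finger_gap: 0.241
```

Request:
{"op": "send_rows", "data": {
  "claw": [-1,-1,-1,-1,-1],
  "dp": [
    [0,0.9,0.4],
    [0,0.9,0.4],
    [0,0.5,0.4],
    [0,0,0.4],
    [0,0,0.4]
  ],
  "roll": [0,0,0,0,0]
}}

```text
time_s: 15.45
position: [629.3, 83.2, 230.0]
tcp_rot: [[-0.997, 0.073, -0.0], [0.073, 0.997, -0.001], [0.0, -0.001, -1.0]]
wrist_force: [-0.3, -0.0, -3.7]
finger_gap: 0.24
```

Request:
{"op": "send_rows", "data": {
  "claw": [-1,-1],
  "dp": [
    [0,0,0],
    [0,0,0]
  ],
  "roll": [0,0]
}}

```text
time_s: 15.65
position: [629.3, 82.5, 230.6]
tcp_rot: [[-0.997, 0.075, -0.001], [0.075, 0.997, -0.0], [0.001, -0.0, -1.0]]
wrist_force: [0.9, 0.2, -2.8]
finger_gap: 0.24
```

```bash
python3 - <<'E'
from h import *
need([628,85.3,205],175.8)
p=snapshot("wrist"); cv2.imwrite("pics/w9.png",p["pixels"][:,:,::-1])
p=snapshot("scene"); cv2.imwrite("pics/s9.png",cv2.resize(p["pixels"][100:270,200:370],None,fx=3.5,fy=3.5)[:,:,::-1])
E
```

```text
t 15.65 pos [629.3  82.5 230.6] yaw_x 175.72 zax [-0.001 -0.    -1.   ] F [ 0.91  0.19 -2.75] gap 0.24
tool shift mm [ 1.5  2.7 25.6] shares [0.06 0.11 1.03]
yaw err 0.08 roll shares (sign: +roll lowers yaw) -0.02
```

View pics/w9.png

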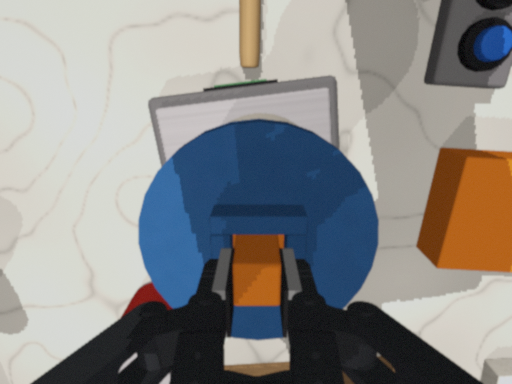

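View pics/s9.png

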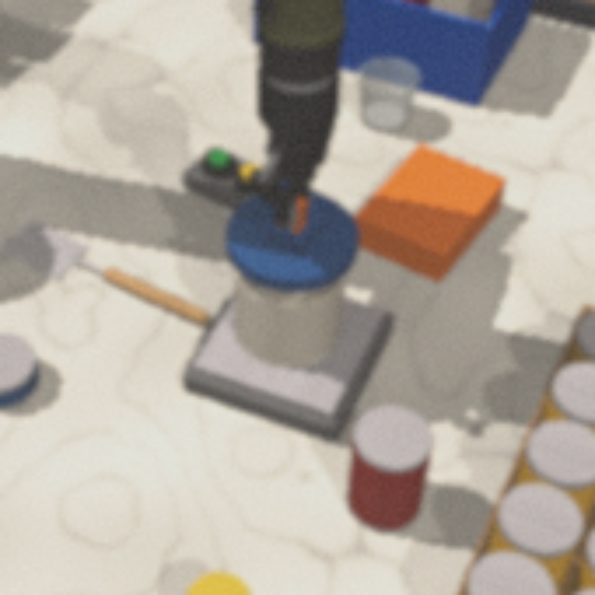

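Over the canister. Correct and lower in small steps, watching force.

Request:
{"op": "send_rows", "data": {
  "claw": [-1,-1,-1,-1,-1],
  "dp": [
    [0.06,0.12,0.2],
    [0,0,0.3],
    [0,0,0.3],
    [0,0,0.2],
    [0,0,0]
  ],
  "roll": [0,0,0,0,0]
}}

```text
time_s: 16.25
position: [627.4, 86.6, 204.4]
tcp_rot: [[-0.997, 0.073, -0.002], [0.073, 0.997, -0.0], [0.002, -0.0, -1.0]]
wrist_force: [-0.2, 0.2, -4.0]
finger_gap: 0.243
```

Request:
{"op": "send_rows", "data": {
  "claw": [-1,-1,-1,-1],
  "dp": [
    [0,0,0.1],
    [0,0,0.1],
    [0,0,0.1],
    [0,0,0]
  ],
  "roll": [0,0,0,0]
}}

```text
time_s: 16.65
position: [628.0, 86.6, 198.0]
tcp_rot: [[-0.997, 0.073, -0.0], [0.073, 0.997, -0.0], [0.0, -0.0, -1.0]]
wrist_force: [-0.4, 0.0, -3.8]
finger_gap: 0.241
```

Request:
{"op": "send_rows", "data": {
  "claw": [-1,-1,-1,-1],
  "dp": [
    [0,0,0.1],
    [0,0,0.1],
    [0,0,0.05],
    [0,0,0]
  ],
  "roll": [0,0,0,0]
}}

```text
time_s: 17.05
position: [628.0, 86.6, 191.7]
tcp_rot: [[-0.997, 0.073, -0.001], [0.073, 0.997, -0.0], [0.001, -0.0, -1.0]]
wrist_force: [0.3, 0.1, -3.2]
finger_gap: 0.243
```

Request:
{"op": "send_rows", "data": {
  "claw": [-1,-1,-1,-1],
  "dp": [
    [0,0,0.05],
    [0,0,0.05],
    [0,0,0.02],
    [0,0,0]
  ],
  "roll": [0,0,0,0]
}}

```text
time_s: 17.45
position: [628.3, 86.7, 189.5]
tcp_rot: [[-0.997, 0.073, 0.001], [0.073, 0.997, 0.0], [-0.001, 0.0, -1.0]]
wrist_force: [-0.9, 0.1, 0.1]
finger_gap: 0.24
```

Request:
{"op": "send_rows", "data": {
  "claw": [-1,-1,-1],
  "dp": [
    [0,0,0.04],
    [0,0,0],
    [0,0,0]
  ],
  "roll": [0,0,0]
}}

```text
time_s: 17.75
position: [628.3, 86.7, 189.5]
tcp_rot: [[-0.997, 0.073, 0.001], [0.073, 0.997, 0.0], [-0.001, 0.0, -1.0]]
wrist_force: [-4.5, -0.8, 7.4]
finger_gap: 0.24
```

```bash
python3 - <<'E'
from h import *
show()
p=snapshot("scene"); cv2.imwrite("pics/s10.png",cv2.resize(p["pixels"][150:240,240:340],None,fx=6,fy=6,interpolation=cv2.INTER_CUBIC)[:,:,::-1])
E
```

```text
t 17.75 pos [628.3  86.7 189.5] yaw_x 175.8 zax [ 0.001  0.    -1.   ] F [-4.55 -0.76  7.4 ] gap 0.24
```

View pics/s10.png

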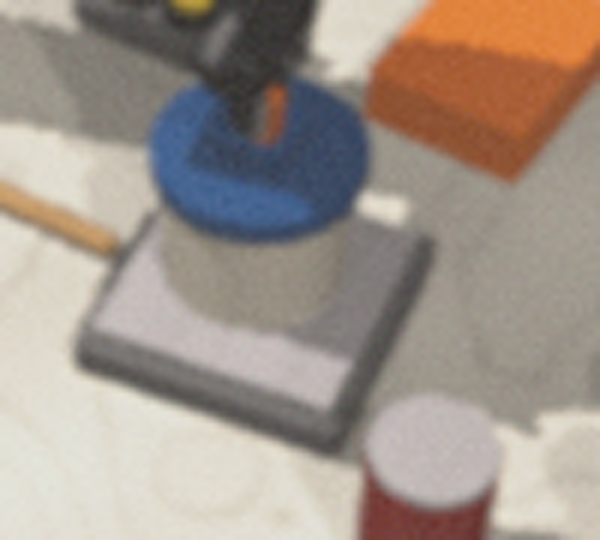

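Request:
{"op": "send_rows", "data": {
  "claw": [-1,-0.3,0.2,0.6,0.6],
  "dp": [
    [0,0,-0.05],
    [0,0,0],
    [0,0,0],
    [0,0,0],
    [0,0,0]
  ],
  "roll": [0,0,0,0,0]
}}

```text
time_s: 18.3
position: [628.3, 86.7, 189.3]
tcp_rot: [[-0.997, 0.073, 0.0], [0.073, 0.997, 0.0], [-0.0, 0.0, -1.0]]
wrist_force: [-0.3, 0.8, -0.9]
finger_gap: 0.799
```

Request:
{"op": "send_rows", "data": {
  "claw": [0.6,0.6,0.6,0.6,0.6],
  "dp": [
    [0,0,-0.3],
    [0,0,-0.6],
    [0,0,-0.6],
    [0,0,0],
    [0,0,0]
  ],
  "roll": [0,0,0,0,0]
}}

```text
time_s: 18.8
position: [628.5, 86.7, 227.1]
tcp_rot: [[-0.997, 0.073, 0.001], [0.073, 0.997, 0.0], [-0.001, 0.0, -1.0]]
wrist_force: [-0.4, -0.0, 0.2]
finger_gap: 0.797
```

```bash
python3 - <<'E'
from h import *
s=show()
p=snapshot("wrist"); cv2.imwrite("pics/w11.png",p["pixels"][:,:,::-1])
im=np.clip(p["pixels"].astype(float)*1.8,0,255).astype(np.uint8)[170:300,190:330]
cv2.imwrite("pics/c11.png",cv2.resize(im,None,fx=5,fy=4.5,interpolation=cv2.INTER_CUBIC)[:,:,::-1])
cs=[(628.5+24*a,86.5+24*b) for a,b in [(1,1),(1,-1),(-1,-1),(-1,1)]]
print("collar top pred",[proj(p,[x,y,163]).round(1).tolist() for x,y in cs])
E
```

```text
t 18.8 pos [628.5  86.7 227.1] yaw_x 175.79 zax [ 0.001  0.    -1.   ] F [-0.38 -0.01  0.2 ] gap 0.797
collar top pred [[295.0, 259.4], [220.1, 264.1], [211.4, 193.3], [292.2, 187.7]]
```

View pics/w11.png

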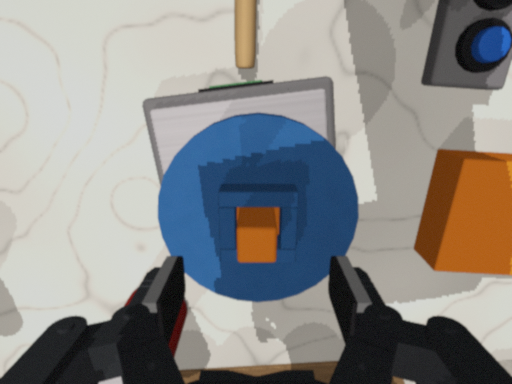

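View pics/c11.png

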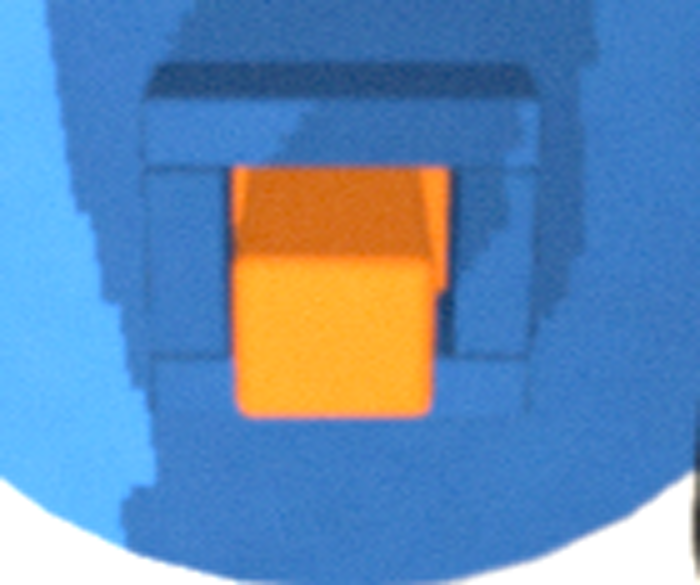

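Request:
{"op": "send_rows", "data": {
  "claw": [0.6,0.6,0.6,0.6,0.6],
  "dp": [
    [0,0,0.6],
    [0,0,0.7],
    [0,0,0.6],
    [0,0,0.3],
    [0,0.02,0.1]
  ],
  "roll": [0,0,0,0,0]
}}

```text
time_s: 19.35
position: [627.2, 87.0, 167.7]
tcp_rot: [[-0.997, 0.073, -0.003], [0.073, 0.997, -0.0], [0.003, -0.001, -1.0]]
wrist_force: [-0.2, 0.4, -0.4]
finger_gap: 0.803
```

Request:
{"op": "send_rows", "data": {
  "claw": [0.4,0.3,0.25,0.25],
  "dp": [
    [0,0,0],
    [0,0,0],
    [0,0,0],
    [0,0,0]
  ],
  "roll": [0,0,0,0]
}}

```text
time_s: 19.75
position: [628.6, 87.2, 170.0]
tcp_rot: [[-0.997, 0.073, 0.001], [0.073, 0.997, 0.0], [-0.001, 0.0, -1.0]]
wrist_force: [0.7, -0.8, -0.1]
finger_gap: 0.629
```

```bash
python3 - <<'E'
from h import *
show()
p=snapshot("wrist"); cv2.imwrite("pics/w12.png",p["pixels"][:,:,::-1])
E
```

```text
t 19.75 pos [628.6  87.2 170. ] yaw_x 175.79 zax [ 0.001  0.    -1.   ] F [ 0.69 -0.85 -0.08] gap 0.629
```

View pics/w12.png

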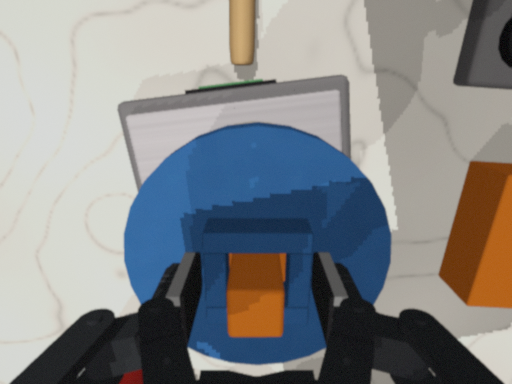

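Request:
{"op": "send_rows", "data": {
  "claw": [0.25,0.25,0.15,0.1,0],
  "dp": [
    [0,0,0.1],
    [0,0,0],
    [0,0,0],
    [0,0,0],
    [0,0,0]
  ],
  "roll": [0,0,0,0,0]
}}

```text
time_s: 20.3
position: [628.3, 87.2, 167.1]
tcp_rot: [[-0.997, 0.073, 0.0], [0.073, 0.997, 0.0], [-0.0, 0.0, -1.0]]
wrist_force: [-0.4, 0.1, 2.8]
finger_gap: 0.545
```

Request:
{"op": "send_rows", "data": {
  "claw": [-0.5,-1,-1,-1],
  "dp": [
    [0,0,0],
    [0,0,0],
    [0,0,0],
    [0,0,0]
  ],
  "roll": [0,0,0,0]
}}

```text
time_s: 20.7
position: [628.3, 87.2, 167.1]
tcp_rot: [[-0.997, 0.073, 0.0], [0.073, 0.997, 0.0], [-0.0, 0.0, -1.0]]
wrist_force: [-0.0, -0.5, 3.7]
finger_gap: 0.545
```

Request:
{"op": "send_rows", "data": {
  "claw": [-1,-1,-1,-1,-1],
  "dp": [
    [0,0,-0.05],
    [0,0,-0.1],
    [0,0,-0.15],
    [0,0,-0.2],
    [0,0,-0.2]
  ],
  "roll": [0,0,0,0,0]
}}

```text
time_s: 21.2
position: [628.2, 87.2, 184.6]
tcp_rot: [[-0.997, 0.073, -0.0], [0.073, 0.997, -0.0], [0.0, -0.0, -1.0]]
wrist_force: [0.1, -0.6, -1.3]
finger_gap: 0.543
```

```bash
python3 - <<'E'
from h import *
show()
p=snapshot("scene"); cv2.imwrite("pics/s13.png",cv2.resize(p["pixels"][150:240,240:340],None,fx=6,fy=6,interpolation=cv2.INTER_CUBIC)[:,:,::-1])
E
```

```text
t 21.2 pos [628.2  87.2 184.6] yaw_x 175.79 zax [-0. -0. -1.] F [ 0.06 -0.6  -1.34] gap 0.543
```

View pics/s13.png

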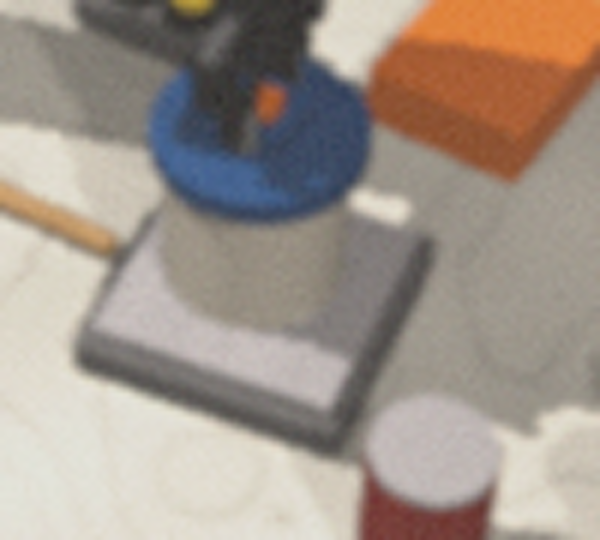

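Force of about −1.5 N matches the blue lid alone. Carry on up.

Request:
{"op": "send_rows", "data": {
  "claw": [-1,-1,-1,-1,-1],
  "dp": [
    [0,0,-0.25],
    [0,0,-0.3],
    [0,0,-0.3],
    [0,0,-0.3],
    [0,0,-0.3]
  ],
  "roll": [0,0,0,0,0]
}}

```text
time_s: 21.75
position: [628.3, 87.2, 221.4]
tcp_rot: [[-0.997, 0.073, 0.0], [0.073, 0.997, 0.0], [-0.0, 0.0, -1.0]]
wrist_force: [-0.5, -0.3, -2.2]
finger_gap: 0.547
```

Request:
{"op": "send_rows", "data": {
  "claw": [-1,-1,-1,-1,-1],
  "dp": [
    [0,0,-0.5],
    [0,0,-0.7],
    [0,0,-0.7],
    [0,0,-0.6],
    [0,0,-0.3]
  ],
  "roll": [0,0,0,0,0]
}}

```text
time_s: 22.25
position: [628.9, 87.3, 292.9]
tcp_rot: [[-0.997, 0.073, 0.003], [0.073, 0.997, 0.0], [-0.003, 0.001, -1.0]]
wrist_force: [0.3, -0.1, -1.8]
finger_gap: 0.546
```

Request:
{"op": "send_rows", "data": {
  "claw": [-1,-1,-1,-1,-1],
  "dp": [
    [0,0,0],
    [0,0,0],
    [0,0,0],
    [0,0,0],
    [0,0,0]
  ],
  "roll": [0,0,0,0,0]
}}

```text
time_s: 22.75
position: [627.9, 87.1, 289.9]
tcp_rot: [[-0.997, 0.073, -0.001], [0.073, 0.997, -0.0], [0.001, -0.0, -1.0]]
wrist_force: [0.6, -0.5, -1.5]
finger_gap: 0.546
```

```bash
python3 - <<'E'
from h import *
show()
p=snapshot("scene"); cv2.imwrite("pics/s14.png",cv2.resize(p["pixels"][110:250,220:360],None,fx=4.2,fy=4.2,interpolation=cv2.INTER_CUBIC)[:,:,::-1])
p=snapshot("wrist"); cv2.imwrite("pics/w14.png",p["pixels"][:,:,::-1])
p=snapshot("top"); cv2.imwrite("pics/t14.png",p["pixels"][:,:,::-1])
E
```

```text
t 22.75 pos [627.9  87.1 289.9] yaw_x 175.8 zax [-0.001 -0.    -1.   ] F [ 0.61 -0.51 -1.53] gap 0.546
```

View pics/s14.png

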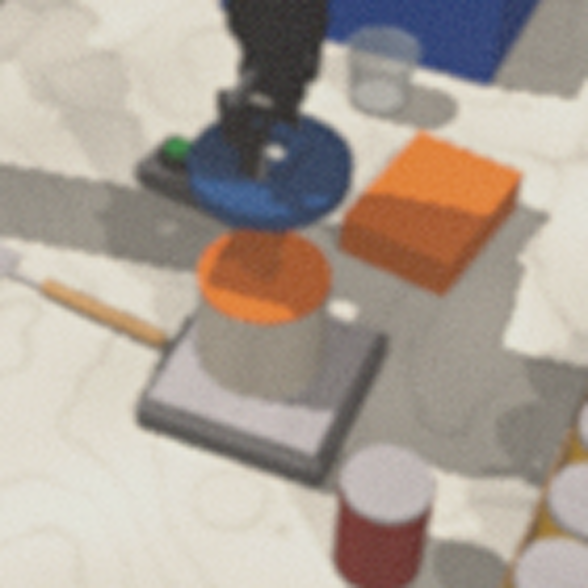

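View pics/w14.png

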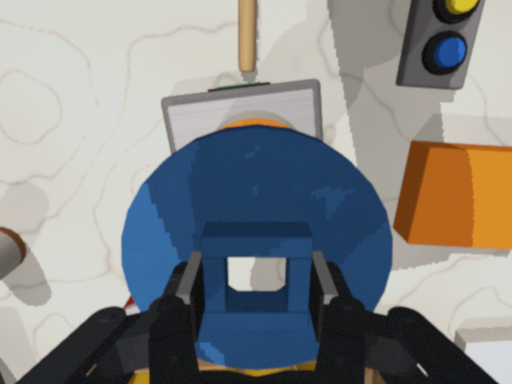

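View pics/t14.png

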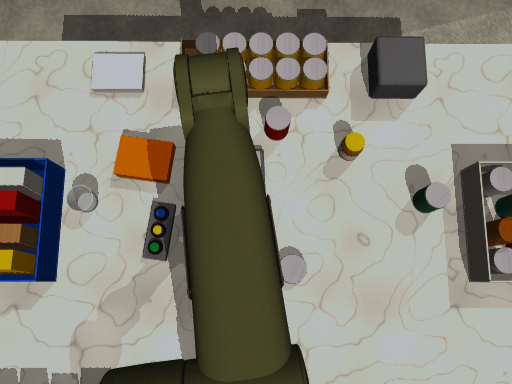

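```bash
python3 - <<'E'
from h import *
s=show(); print(s["qvel"].round(2)); print(hand_in())
E
```

```text
t 22.9 pos [628.1  87.2 290.3] yaw_x 175.79 zax [-0. -0. -1.] F [ 0.55 -0.28 -2.52] gap 0.544
[ 0.04 -0.07  0.15  0.06 -0.01  0.02]
the job is handed in; nothing more can be done
None
```

The whole sequence is done and handed in at 22.9 s of the 72 s. No verdict comes back, so the points below are my own readings.

- **Keys:** I pressed green, then blue, then yellow, one at a time. Each went down with the fingertips about 41 mm above the table. Green read 11 N, blue 10 N and yellow 6 N, against the 4 N needed, and I then pushed yellow slightly further. The keys look up in the last pictures.
- **Seating the lids:** I lifted the nested lids by the orange knob and lowered them onto the canister. They made contact with the tool at 189.5 mm, the height I had worked out for full seating. I let go of the knob only after that.
- **Lifting the blue lid:** I gripped the collar and raised it straight up by about 120 mm. The wrist then read 1.5 to 2.5 N, which fits the blue lid alone (1.6 N).
- **Final pictures:** The orange lid sits level in the canister on the scale, and the blue lid is level in the gripper, clear of everything. No bystander that shows in the pictures looks displaced. The arm hid part of the top view (the spatula, cans and jar showed in other views), and I did not measure their positions.

The three cameras agreed on the canister's position to within about 1 mm, and no check failed. I could not read key travel or contact forces on the lids directly.

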